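# Find the open mosaic joint with a joint gauge

## Robot

A 6-joint arm with a two-finger parallel gripper is mounted at the origin on the work surface. World frame = base frame: x ahead of the robot, y to its left, z up, the work surface at z = 0. Lengths are in m, angles in rad, forces in N, time in s.
With the tool pointing down it reaches from about 0.25 to 0.725 m from the base axis. Payload 4 kg.
Tool frame: the origin (TCP) lies on the centre line of the jaws, within the pads' length; the fingertips stand ahead of it and the grasp point (between the pads) lies 3 mm ahead of it (bot.tcp_to_tips is the z of the fingertips in the tool frame, in m); z points along the fingers, y is the line along which they close (so a half turn about z gives the same grasp; the last joint's range is limited). The gripper opens to 85 mm and grips with 20 to 120 N. Pads are 22 mm wide; open, the fingers measure 114 mm over their backs; the gripper's body (76 mm by 85 mm) begins 54 mm behind the grasp point. The pads swing forward as they close: fully open they stand 13 mm farther back than shut.
Start: joints at [1.102, 0.241, 0.005, 1.335, 0, 1.571], TCP at [0.226, 0.446, 0.253] pointing down, gripper open.
Joint ranges: [-2.72, 2.72], [-1.05, 1.87], [-1.09, 1.28], [-1.99, 2.15], [-1.42, 1.44], [-3.14, 3.14]. Speed limits (rad/s): [2.79, 2.79, 3.14, 3.14, 3.14, 3.14].

## Interface

Orientations are given as a unit quaternion [x, y, z, w].
In Python, from workcell import telemetry, camera, camera_params, ticket, boxes_of, cut_out, spot_point, bot gives the robot as it stands.
- The arm moves only by the shell command python3 -m creep 'ROWS'. ROWS is text: rows parted by semicolons, each of 5 numbers parted by spaces: the opening, from 0 (shut) to 1 (fully open), then the shift along the tool's x, y, z in units of 150 mm (1.0 is 150 mm), then the turn about the tool's z in units of 180 degrees (1.0 is 180 degrees). In form: claw x y z turn; .... A call has 1 to 12 rows; each row is the pose to reach, as a shift and turn from the pose commanded when the call began, along the tool's axes at that moment, turning the shorter way round; what a row does not reach only later rows make up. A row lasts 1/8 s, in which the tool goes at most 62.5 mm and 10.7 degrees, less where a joint would pass 70% of its speed; a pose out of reach is approached as far as the arm can. A call with a number of a shift or a turn outside -1 to 1 is refused whole. A call with a gripper value outside its range is refused whole. The fingers move at their own pace and stop on an object; the grip force is fixed at half the most. Time passes only in rows, so rows that repeat a pose let the fingers close. It gives the time, the measured TCP pose, the force, the opening and the grip force at its end, in the units of the state.
- telemetry.get_obs(): the state, without advancing time (a new reading comes with each control period).
- camera(name): name is "side" or "top"; returns the picture (400x640x3 uint8, red, green, blue); there is no depth.
- camera_params(name): a dict with "camera_matrix" (3x3 intrinsics, pixels), "k1" (the pictures are not rectified: a ray, as slopes to the right and down, at radius r is drawn at 1 + k1 r^2 times it, then the intrinsics apply), "eye" and "attitude" of the camera in the world. Camera axes: x right, y down, z forward; pixel columns grow to the right and rows downward; lengths in m; the calibration is good to about 2 mm. A picture is of the moment at which its call begins. camera_params takes no time and is no camera call.
- ticket.job_done(): hands the job in; it is judged then, once.
Trained networks look in the newest picture that a camera, given by its name, has taken for a name from the list of things; names that differ only in an ending like _2 or _b are one class to them, and where a whole thing is asked for, a point or a joint stands for the part that bears it (a point fixed in the world has none). Each returns a list of dicts, best first, with "conf" (0 to 1); they miss things now and then, are a little off and sometimes report something else, mostly with a low value. They report only what shows in the picture. A call takes as long as a camera call. They do not tell look-alikes from the thing itself.
- boxes_of(thing, camera): "at" ([x, y, z] in m, in world coordinates, good to about 4 mm: the middle of the surface that is visible of it).
- cut_out(thing, camera): "pixels" (400x640 bool, what is visible of it).
- spot_point(thing, camera): "at" ([x, y, z] in m, in world coordinates, good to about 4 mm: a listed point, or the origin of a listed thing).
The state is a dict: "clock": time; "joint_pos": joint angles; "joint_vel": joint speeds; "tau": joint torques, N m; "eef_pos": TCP position; "tool_rot": TCP orientation; "ft_force": force on the tool from outside, world axes, zero at the start; "ft_torque": the same for the moment, N m; "grip_width": finger opening in m; "grasp_force": force on a finger pad.
Only numpy, scipy, OpenCV 4.12 (cv2) and the standard library are available. Lean on these libraries where they do the work, as an engineer would, in place of code of your own. Each camera call takes 0.05 s, during which the arm holds its last target. There are 200 camera calls.

## Task

In the dark wooden mosaic frame one of the three joints between the stone bars is open right to the bottom; the other two are choked partway down with hardened mortar, which is hard to tell by eye. Take the joint gauge from its stand, slide its blade slowly into the joints, keeping the push on the blade under 35 N even where it jams, find the joint that takes it fully home, and leave the gauge standing upright there, let go. Do not disturb the tubs, the plaque or the tweezers.

Things in the scene. Friction and masses are not known exactly. Their poses are not given: they have to be found in the camera images.
- frame: Dark wooden frame fixed to the table, 184 mm (x) by 100 mm (y) by 41 mm high; origin at the centre of its underside. Battens 12 mm wide at x = -25 and +25 mm split it into three bays. In each bay two stone bars, tops 38 mm above the underside (3 mm below rails and battens), leave one vertical joint along the frame's y: 8 mm wide, 66 mm long, 30 mm deep down to the wooden floor.
- joint1 (a point): Nominal mouth of the joint at frame x = -50 mm, y = 0, at the bars' tops. The bars were laid by hand: the real joint is parallel but up to 2.5 mm off to either side along the frame's x.
- joint2 (a point): The same for the joint at frame x = 0. One of the three joints is open to its floor; the other two are narrowed to about 3 mm by mortar at 9 or 15 mm below the bars' tops, where the blade stops hard.
- joint3 (a point): The same for the joint at frame x = +50 mm.
- stand: Light wooden block fixed to the table, 70 x 70 x 50 mm high, with a slot 9 mm (its x) by 26 mm (its y), 42 mm deep, in the middle of its top. Origin at the centre of the underside. The gauge stands in it, its handle's shoulder on the block's top.
- gauge: The joint gauge, about 0.1 kg: upright dark wooden handle 18 mm (x) by 28 mm (y) by 65 mm high with a steel blade below it. Origin at the centre of the handle's underside, z up the handle; x is the blade's thin direction. It has its stand's yaw at the start. Grip the handle across its 18 mm.
- blade: The steel blade, rigid with the gauge: 5 mm thick (x), 22 mm wide (y), standing 36 mm out below the handle. Origin at the middle of its lower edge, 36 mm below the gauge's origin, same axes.
- tub_a: Clear plastic tub of stone-coloured mosaic pieces, 108 mm across, 55 mm high, loose. Leave alone. Origin under its centre.
- tub_b: Clear plastic tub of bluish mosaic pieces, 108 mm across, 65 mm high, loose. Leave alone. Origin under its centre.
- plaque: Finished square mosaic plaque, 100 x 100 x 14 mm, lying loose. Leave alone. Origin under its centre.
- tweezers: Steel tweezers, 150 mm long, lying loose. Leave alone. Origin under the middle.
There are look-alikes about, which are no part of the job. There is more than one size of the frame; the one meant has the size given above.

How it is judged:
On the way, in this order (a step that is already met when the one before it is completed fails the run):
1. the gauge is held clear of its stand (height (world z) of blade above 0.052 m and contact force between the fingers and gauge above 1 N), for 0.2 s.
2. the held blade is slid fully home in the open joint (z of blade in the frame of frame below 0.0115 m and x of blade in the frame of frame between -0.062 and 0.062 m and y of blade in the frame of frame between -0.035 and 0.035 m and contact force between the fingers and gauge above 1 N), for 0.2 s.
At the end, for the whole second after the job is handed in: The blade stands fully home in the frame's open joint: its lower edge within 3.5 mm of the joint's floor (less than 11.5 mm above the frame's underside), inside the frame's bays, the gauge within 0.17 rad of upright, at rest and let go (z of blade in the frame of frame below 0.0115 m and x of blade in the frame of frame between -0.062 and 0.062 m and y of blade in the frame of frame between -0.035 and 0.035 m and angle between gauge's own z axis and vertical below 0.17 rad and linear speed of gauge below 0.02 m/s); the robot touches nothing.
It fails at once if the blade is pressed against anything with more than 35 N (contact force between blade and anything else above 35 N).
It fails at once if the tub_a is moved more than 20 mm (distance of tub_a from where it was at the start of the episode above 0.02 m).
It fails at once if the tub_b is moved more than 20 mm (distance of tub_b from where it was at the start of the episode above 0.02 m).
It fails at once if the plaque is moved more than 20 mm (distance of plaque from where it was at the start of the episode above 0.02 m).
It fails at once if the tweezers is moved more than 20 mm (distance of tweezers from where it was at the start of the episode above 0.02 m).
It also fails if it takes over 67 s, if anything falls off the work surface, if the arm or the gripper's body presses on something with over 40 N, if the wrist force passes 120 N, or if a joint passes its speed limit or range.

## Working session

There is one attempt and no reset: what is moved stays moved. The work goes in short steps, Python scripts to look and compute and a shell command to move; the robot and the scene stay as the last step left them, time stands still between calls to the robot, and variables do not carry over. Pictures are saved under pics/ and viewed, at most 10 in all, crops included, and the job is handed in when it is done.

```bash
mkdir -p pics; ls
python3 - <<'E'
from workcell import *
import cv2,numpy as np
for n in("top","side"):
    im=camera(n);cv2.imwrite(f"pics/{n}0.png",im[:,:,::-1])
    p=camera_params(n);print(n,p)
    for t in("frame","joint1","joint2","joint3","stand","gauge","blade","tub_a","tub_b","plaque","tweezers"):
        for d in spot_point(t,n)[:4]:print(t,np.round(d["at"],4),round(d["conf"],2))
print(telemetry.get_obs(),bot.tcp_to_tips)
E
```

```text
pics
top {'camera_matrix': array([[419.97291854,   0.        , 322.84358857],
       [  0.        , 419.97291854, 196.91575166],
       [  0.        ,   0.        ,   1.        ]]), 'k1': -0.06807057473792721, 'eye': array([0.43356591, 0.0351475 , 1.00767966]), 'attitude': array([ 0.71310187, -0.69563524,  0.05460861, -0.06778824])}
frame [ 0.5529 -0.1384 -0.0013] 0.61
frame [ 0.5894 -0.3175 -0.0024] 0.6
joint1 [ 0.5031 -0.1502  0.035 ] 0.97
joint1 [ 0.5955 -0.1371  0.0403] 0.91
joint1 [ 0.6224 -0.3073  0.0262] 0.86
joint1 [ 0.5524 -0.3192  0.0266] 0.78
joint2 [ 0.5031 -0.1502  0.035 ] 0.97
joint2 [ 0.5955 -0.1371  0.0403] 0.91
joint2 [ 0.6224 -0.3073  0.0262] 0.86
joint2 [ 0.5524 -0.3192  0.0266] 0.78
joint3 [ 0.5031 -0.1502  0.035 ] 0.97
joint3 [ 0.5955 -0.1371  0.0403] 0.91
joint3 [ 0.6224 -0.3073  0.0262] 0.86
joint3 [ 0.5524 -0.3192  0.0266] 0.78
stand [ 0.5155  0.1515 -0.0031] 0.56
gauge [ 5.534e-01 -1.387e-01 -3.000e-04] 0.68
gauge [0.517  0.1459 0.0474] 0.45
gauge [ 0.7868  0.0015 -0.0024] 0.17
tub_a [ 7.911e-01 -1.350e-01  5.000e-04] 0.86
tub_a [ 7.823e-01  1.516e-01 -1.000e
[... 1466 characters left out ...]
pos': array([1.10199133e+00, 2.40602784e-01, 4.98416848e-03, 1.33519528e+00,
       2.56979790e-06, 1.57083063e+00]), 'joint_vel': array([-5.69244662e-04, -6.50159276e-04, -1.87813540e-03, -2.00777532e-03,
       -8.99716591e-05,  1.63128913e-03]), 'tau': array([ 2.88349038e-04, -3.72221768e+01,  2.52691913e+01,  1.28750398e-03,
       -1.60835765e-05,  1.92815577e-06]), 'eef_pos': array([0.22590692, 0.44604941, 0.25329902]), 'tool_rot': array([ 2.32278550e-01,  9.72649307e-01, -8.24332730e-06, -3.28931072e-06]), 'ft_force': array([-0.07387669,  1.12536563, -1.76914468]), 'ft_torque': array([ 0.06391064,  0.02329178, -0.00424206]), 'grasp_force': 0.0, 'grip_width': 0.08534339415744628} 0.022
```

```bash
cat > h.py <<'E'
import numpy as np,cv2
from scipy.spatial.transform import Rotation as R
from workcell import *
def proj(P,n):
    p=camera_params(n);K=p["camera_matrix"];c=R.from_quat(p["attitude"]).inv().apply(np.asarray(P,float).reshape(-1,3)-p["eye"])
    return cv2.projectPoints(c,np.zeros(3),np.zeros(3),K,np.array([p["k1"],0,0,0]))[0].reshape(-1,2)
def ortho(im,n,c,w,h,z,s):  # up=+x, left=+y; s px per m
    W,H=int(w*s),int(h*s);v,u=np.mgrid[:H,:W]
    P=np.stack([c[0]+h/2-v/s,c[1]+w/2-u/s,np.full(u.shape,z)],-1)
    m=proj(P,n).reshape(H,W,2).astype(np.float32)
    return cv2.remap(im,m[...,0],m[...,1],cv2.INTER_CUBIC)
E
python3 - <<'E'
from h import *
t=cv2.imread("pics/top0.png");s=cv2.imread("pics/side0.png")
a=[ortho(t,"top",(.55,-.14),.2,.26,.041,1500),ortho(s,"side",(.55,-.14),.2,.26,.041,1500)]
cv2.imwrite("pics/frame.png",np.hstack(a))
b=[ortho(t,"top",(.515,.147),.12,.12,.05,2400),ortho(t,"top",(.515,.147),.12,.12,.115,2400)]
b+=[ortho(s,"side",(.515,.147),.12,.12,.05,2400),ortho(s,"side",(.515,.147),.12,.12,.115,2400)]
cv2.imwrite("pics/stand.png",np.vstack([np.hstack(b[:2]),np.hstack(b[2:])]))
E
```

```text
(no output)
```

View pics/top0.png

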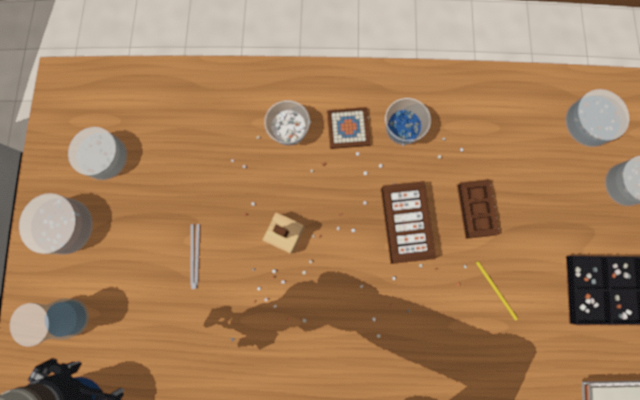

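View pics/frame.png

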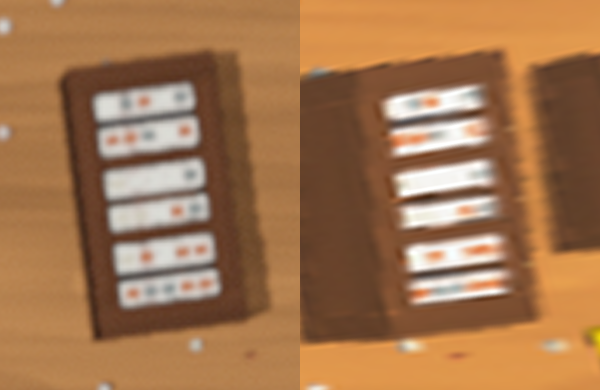

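View pics/stand.png

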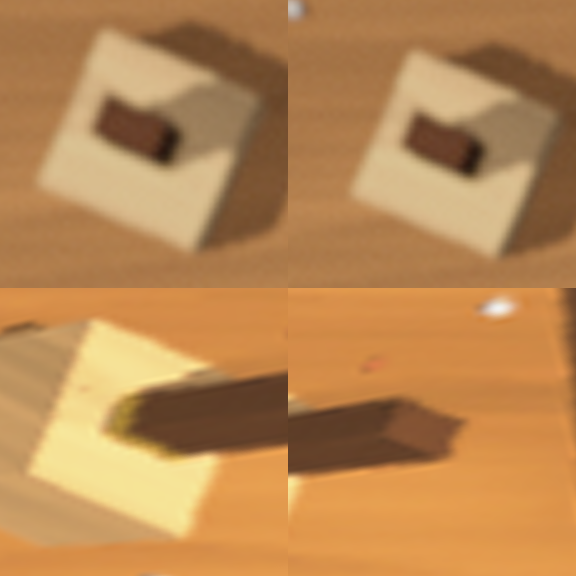

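The top picture shows the stand with the gauge at (283,232), the larger frame with six white bars at (408,222), and a smaller look-alike frame at (479,208). The tubs and plaque are at (288,123), (348,127) and (407,121), the tweezers at (195,255). In the orthophotos the joints are the dark lines between paired bars. The gauge's wide axis runs along the stand edge at about 66° in world.

Run:
```python
from h import *
S=3000
for n in("top","side"):
    im=cv2.imread(f"pics/{n}0.png")
    o=ortho(im,n,(.55,-.14),.2,.26,.038,S)
    g=o.min(2).astype(float);
    lo,hi=np.percentile(g,5),np.percentile(g,99);m=(g>(lo+hi)/2)
    # fill mosaic colours using red/blue max channel too
    mx=cv2.GaussianBlur(o.max(2),(0,0),2)
    m=(cv2.morphologyEx((g>(lo+.5*(hi-lo))).astype(np.uint8),cv2.MORPH_CLOSE,np.ones((3,75))))
    k,l,st,ce=cv2.connectedComponentsWithStats(m)
    L=[]
    for i in range(1,k):
        if st[i,4]<3000:continue
        (u,v),(w,h),a=cv2.minAreaRect(np.argwhere(l==i)[:,::-1].astype(np.float32))
        L.append((.55+.13-v/S,-.14+.1-u/S,w/S*1e3,h/S*1e3,a))
    for r in sorted(L):print(n,np.round(r,4))
    o=ortho(im,n,(.515,.147),.14,.14,.05,S)
    h=cv2.cvtColor(o,cv2.COLOR_BGR2HSV);print(h[int(.09*S),int(.05*S)],h[5,5])
    c=h[int(.09*S),int(.05*S)].astype(int)
    m=((abs(h[...,1].astype(int)-c[1])<45)&(h[...,2]>c[2]*.55)).astype(np.uint8)
    m=cv2.morphologyEx(m,cv2.MORPH_OPEN,np.ones((15,15)))
    k,l,st,ce=cv2.connectedComponentsWithStats(m);i=1+st[1:,4].argmax()
    (u,v),(w,hh),a=cv2.minAreaRect(np.argwhere(l==i)[:,::-1].astype(np.float32))
    print("stand",n,.515+.07-v/S,.147+.07-u/S,w/S,hh/S,a)
```

```text
top [ 0.4883 -0.1531 18.0971 67.2761 82.4605]
top [ 0.5114 -0.15   20.5496 66.9192 82.716 ]
top [ 0.5389 -0.1462 18.0609 67.0409 82.2881]
top [ 0.5611 -0.1434 20.3143 67.2434 82.0928]
top [ 0.6005 -0.1379 42.937  67.3807 82.614 ]
[ 19  87 217] [ 13  38 176]
stand top 0.5167108764648437 0.14478335062662762 0.07710891723632812 0.07572831217447917 22.796520233154297
side [ 0.4894 -0.1509 16.2486 63.3404 82.875 ]
side [ 0.512  -0.1481 18.0955 64.2954 82.614 ]
side [ 0.5391 -0.1442 15.7036 62.7144 82.6614]
side [ 0.5622 -0.1408 17.3774 63.7719 82.1223]
side [ 0.5904 -0.1376 18.2651 62.5124 81.7029]
side [ 0.6129 -0.1335 16.543  64.2328 81.6561]
[ 24 100 246] [ 15 169 216]
stand side 0.5149999999999999 0.16649999999999998 0.094 0.101 90.0
```

```bash
python3 -m creep '1 -1 -0.4 0 0;1 -1 -0.4 0 0;1 -1 -0.4 0 0;1 -1 -0.4 0 0'; python3 -m creep '1 -1 -0.4 0 0;1 -1 -0.4 0 0;1 -1 -0.4 0 0;1 -1 -0.4 0 0'; python3 -m creep '1 -0.63 -0.113 0 0.06;1 -0.63 -0.113 0 0.12;1 -0.63 -0.113 0 0.18;1 -0.63 -0.113 0 0.24;1 -0.63 -0.113 0 0.3;1 -0.63 -0.113 0 0.36;1 -0.63 -0.113 0 0.42;1 -0.63 -0.113 0 0.478;1 -0.63 -0.113 0 0.478;1 -0.63 -0.113 0 0.478'
```

```text
clock: 1.7
eef_pos: [0.334, 0.3231, 0.2535]
tool_rot: [0.235, 0.972, 0.0, 0.0]
ft_force: [0.8, 0.1, -0.8]
grip_width: 0.0854
grasp_force: 0.0
clock: 2.2
eef_pos: [0.4404, 0.2027, 0.2531]
tool_rot: [0.234, 0.972, 0.0, -0.0]
ft_force: [-0.6, 0.3, -0.3]
grip_width: 0.0857
grasp_force: 0.0
clock: 3.45
eef_pos: [0.5156, 0.1467, 0.2533]
tool_rot: [0.832, 0.554, -0.0, -0.0]
ft_force: [0.1, 0.4, 0.1]
grip_width: 0.0851
grasp_force: 0.0
```

```bash
python3 -m creep '1 0 0 0.3 0;1 0 0 0.6 0;1 0 0 0.8 0;1 0 0 0.8 0;1 0 0 0.8 0'; python3 -m creep '1 0 0 0.1 0;1 0 0 0.2 0;1 0 0 0.3 0;1 0 0 0.3 0;0.3 0 0 0.3 0;0.1 0 0 0.3 0;0 0 0 0.3 0;0 0 0 0.3 0;0 0 0 0.3 0;0 0 0 0.3 0;0 0 0 0.3 0'
```

```text
clock: 4.08
eef_pos: [0.5168, 0.1461, 0.1346]
tool_rot: [0.833, 0.553, 0.001, 0.0]
ft_force: [0.4, -0.5, 1.5]
grip_width: 0.0854
grasp_force: 0.0
clock: 5.45
eef_pos: [0.5163, 0.1457, 0.0888]
tool_rot: [0.833, 0.553, 0.0, 0.0]
ft_force: [0.0, -0.4, 3.4]
grip_width: 0.0176
grasp_force: 58.8
```

```bash
python3 -m creep '0 0 0 -0.1 0;0 0 0 -0.25 0;0 0 0 -0.4 0;0 0 0 -0.6 0;0 0 0 -0.6 0;0 0 0 -0.6 0;0 0 0 -0.6 0'; python3 -m creep '0 -0.2 0.11 0 0;0 -0.45 0.25 0 0;0 -0.7 0.4 0 0;0 -0.85 0.48 0 0;0 -0.85 0.48 0 0'; python3 -m creep '0 -0.2 0.11 0 -0.03;0 -0.45 0.25 0 -0.07;0 -0.7 0.4 0 -0.11;0 -0.842 0.475 0 -0.15;0 -0.842 0.475 0 -0.169;0 -0.842 0.475 0 -0.169;0 -0.842 0.475 0 -0.169;0 -0.842 0.475 0 -0.169'
python3 - <<'E'
from h import *
o=telemetry.get_obs();print(np.round(o["eef_pos"],4),o["tool_rot"],o["ft_force"])
a=camera("side");cv2.imwrite("pics/s1.png",a[:,:,::-1]);t=camera("top");cv2.imwrite("pics/t1.png",t[:,:,::-1])
def crop(im,n,k):
    u,v=proj([[.55,-.14,.08]],n)[0].astype(int);return cv2.resize(im[v-50:v+50,u-65:u+65,::-1],None,fx=6,fy=6,interpolation=cv2.INTER_CUBIC),(u-65,v-50)
c,q=crop(a,"side",6);print(q);cv2.imwrite("pics/s1c.png",c)
E
```

```text
clock: 6.32
eef_pos: [0.515, 0.1454, 0.1769]
tool_rot: [0.833, 0.553, -0.001, -0.0]
ft_force: [-0.2, 0.3, -1.0]
grip_width: 0.0176
grasp_force: 58.5
clock: 6.95
eef_pos: [0.5321, -0.0015, 0.1772]
tool_rot: [0.834, 0.551, -0.001, -0.001]
ft_force: [0.3, 0.1, -1.2]
grip_width: 0.0177
grasp_force: 58.6
clock: 7.95
eef_pos: [0.5492, -0.1431, 0.1782]
tool_rot: [0.659, 0.752, 0.0, -0.0]
ft_force: [0.0, -0.6, -1.2]
grip_width: 0.0177
grasp_force: 58.6
[ 0.5492 -0.1431  0.1782] [ 6.58966056e-01  7.52172665e-01  7.81781445e-06 -1.36269992e-04] [ 0.03575768 -0.63518738 -1.23712321]
(np.int64(295), np.int64(107))
```

View pics/s1c.png

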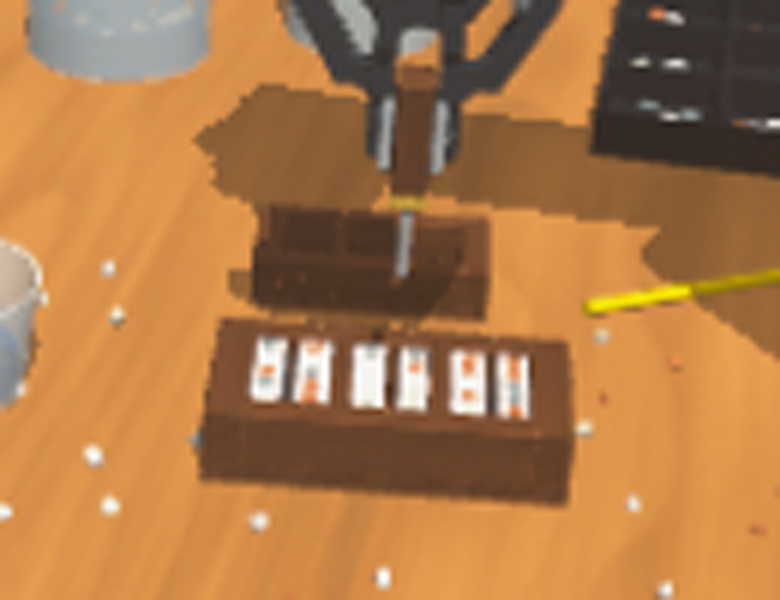

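The side crop shows the blade hanging clear: tip at crop (402,275), i.e. full (362,152.8). It is nearly in line with the middle joint at crop (391,378); the outer joints are at crop (291,370) and (491,385).

Run:
```python
from h import *
from scipy.optimize import fsolve
a=cv2.imread("pics/s1.png")
print("tip pred",proj([[.5492,-.1431,.1034]],"side"))
# dark-blade centre: brightness-column centroids over blade rows (steel greyish = low saturation)
h=cv2.cvtColor(a,cv2.COLOR_BGR2HSV)
for v in (145,147,149,151):
    r=a[v,355:370].astype(float);w=np.clip(r[:,0]-55,0,None);print(v,(w*np.arange(355,370)).sum()/w.sum(),r[:,0])
print("shoulder pred",proj([[.5492,-.1431,.1394]],"side"))
S=4000
for n,f in(("top","top0"),("side","side0"),("side","s1")):
    im=cv2.imread(f"pics/{f}.png")
    # rows: s along frame x, columns t along frame y
    c=np.array([.5499,-.1437]);y=np.deg2rad(7.7);ex=np.array([np.cos(y),np.sin(y)]);ey=np.array([-ex[1],ex[0]])
    s=np.arange(-.08,.08,.00025);t=np.arange(-.025,.0251,.0005)
    P=c+s[:,None,None]*ex+t[None,:,None]*ey;P=np.concatenate([P,np.full(P.shape[:2]+(1,),.038)],-1)
    m=proj(P,n).reshape(len(s),len(t),2).astype(np.float32)
    o=cv2.remap(im,m[...,0],m[...,1],cv2.INTER_CUBIC).max(2).astype(float)
    p=o.mean(1)
    for s0 in(-.05,0,.05):
        k=abs(s-s0)<.0065;base=p[abs(s-s0)<.012].max();w=np.clip(.85*base-p[k],0,None)**1
        print(f,s0,"joint s mm",1e3*(w*s[k]).sum()/w.sum(), 1e3*s[k][p[k].argmin()])
```

```text
tip pred [[361.79484336 150.28851205]]
145 362.09032258064514 [ 38.  37.  37.  37.  37.  41.  81. 144.  95.  45.  45.  44.  45.  44.
  44.]
147 362.03973509933775 [ 34.  35.  36.  36.  37.  41.  83. 144.  89.  43.  42.  43.  44.  42.
  43.]
149 361.7323943661972 [ 36.  38.  37.  38.  39.  47. 101. 143.  63.  42.  41.  41.  41.  41.
  40.]
151 361.52201257861634 [ 39.  39.  40.  39.  39.  58. 125. 141.  47.  40.  41.  40.  40.  40.
  41.]
shoulder pred [[362.6904099  139.29293055]]
top0 -0.05 joint s mm -51.321901268482854 -51.24999999999998
top0 0 joint s mm -0.6965172673299755 -0.7499999999999313
top0 0.05 joint s mm 51.90429121107978 51.750000000000114
side0 -0.05 joint s mm -50.13385312398413 -49.74999999999997
side0 0 joint s mm 0.5004794570460183 0.75000000000007
side0 0.05 joint s mm 52.73636595280191 53.000000000000114
s1 -0.05 joint s mm -50.134485284627104 -49.74999999999997
s1 0 joint s mm 0.4985823671760008 1.0000000000000702
s1 0.05 joint s mm 52.73192925001745 53.000000000000114
```

```bash
python3 -m creep '0 0 0.005 0.1 0;0 0 0.005 0.2 0;0 0 0.005 0.3 0;0 0 0.005 0.36 0;0 0 0.005 0.36 0;0 0 0.005 0.36 0;0 0 0.005 0.36 0'
cat > m.py <<'E'
from h import *
import sys
P=[telemetry.get_obs()]
o=P[0];e=o["eef_pos"]
n=sys.argv[1];a=camera("side")[:,:,::-1];cv2.imwrite(f"pics/{n}.png",a)
P.append(telemetry.get_obs());e=(e+P[1]["eef_pos"])/2
print(np.round(e,4),np.round(P[1]["ft_force"],1),np.round(P[1]["tool_rot"],4))
for dz in(.0388,.0748):print("pred",proj([e-[0,0,dz]],"side"))
u,v=proj([e-[0,0,.06]],"side")[0].astype(int)
cv2.imwrite(f"pics/{n}c.png",cv2.resize(a[v-30:v+30,u-40:u+40],None,fx=10,fy=10,interpolation=cv2.INTER_CUBIC));print(u-40,v-30)
E
python3 m.py s2
```

```text
clock: 8.93
eef_pos: [0.5504, -0.144, 0.125]
tool_rot: [0.659, 0.752, 0.0, 0.001]
ft_force: [0.7, 0.7, -0.2]
grip_width: 0.0172
grasp_force: 58.6
[ 0.5504 -0.1439  0.125 ] [ 0.2 -0.2 -1.1] [6.592e-01 7.519e-01 3.000e-04 6.000e-04]
pred [[361.02037536 155.23367223]]
pred [[360.1723005  165.68772885]]
320 131
```

View pics/s2c.png

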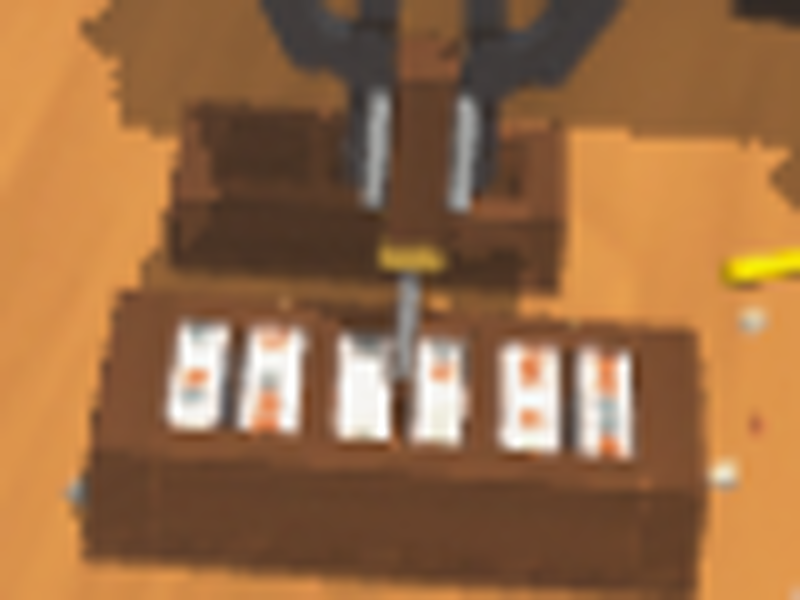

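The blade is lined up with the middle joint: tip at crop (403,375), gap at (403,400). I'll lower it slowly.

```bash
python3 -m creep '0 0 0 0.02 0;0 0 0 0.04 0;0 0 0 0.06 0;0 0 0 0.07 0;0 0 0 0.08 0;0 0 0 0.085 0;0 0 0 0.09 0;0 0 0 0.09 0'; python3 -m creep '0 0 0 0.004 0;0 0 0 0.008 0;0 0 0 0.012 0;0 0 0 0.012 0'
```

```text
clock: 9.98
eef_pos: [0.5499, -0.1438, 0.1108]
tool_rot: [0.659, 0.752, -0.0, -0.0]
ft_force: [0.2, -0.6, -0.8]
grip_width: 0.0171
grasp_force: 58.6
clock: 10.48
eef_pos: [0.5499, -0.1438, 0.1089]
tool_rot: [0.659, 0.752, -0.0, -0.0]
ft_force: [-1.1, 0.0, -1.0]
grip_width: 0.0176
grasp_force: 58.6
```

```bash
python3 -m creep '0 0 0 0.005 0;0 0 0 0.01 0;0 0 0 0.015 0;0 0 0 0.02 0;0 0 0 0.02 0';  python3 -m creep '0 0 0 0.003 0;0 0 0 0.006 0;0 0 0 0.009 0;0 0 0 0.009 0'; python3 -m creep '0 0 0 0.003 0;0 0 0 0.006 0;0 0 0 0.006 0'
```

```text
clock: 11.1
eef_pos: [0.5498, -0.1438, 0.1059]
tool_rot: [0.659, 0.752, -0.0, -0.0]
ft_force: [-0.4, 0.4, -2.2]
grip_width: 0.0171
grasp_force: 58.6
clock: 11.6
eef_pos: [0.5499, -0.1438, 0.1046]
tool_rot: [0.659, 0.752, -0.0, -0.0]
ft_force: [-0.1, -0.0, -1.0]
grip_width: 0.0174
grasp_force: 58.6
clock: 11.98
eef_pos: [0.5499, -0.1438, 0.1037]
tool_rot: [0.659, 0.752, -0.0, -0.0]
ft_force: [0.6, -0.2, -0.8]
grip_width: 0.0177
grasp_force: 58.6
```

```bash
python3 -m creep '0 0 0 0.003 0;0 0 0 0.006 0;0 0 0 0.006 0'; python3 -m creep '0 0 0 0.003 0;0 0 0 0.006 0;0 0 0 0.006 0'
```

```text
clock: 12.35
eef_pos: [0.5499, -0.1438, 0.1028]
tool_rot: [0.659, 0.752, -0.0, -0.0]
ft_force: [0.1, 0.4, -1.8]
grip_width: 0.0175
grasp_force: 58.6
clock: 12.72
eef_pos: [0.5499, -0.1438, 0.1019]
tool_rot: [0.659, 0.752, -0.0, -0.0]
ft_force: [-0.2, 1.2, -0.2]
grip_width: 0.0178
grasp_force: 58.6
```

Tip is at about 27 mm with no jam, so it is past the 9 mm stop. The next possible stop is at about 23 mm.

```bash
python3 -m creep '0 0 0 0.004 0;0 0 0 0.008 0;0 0 0 0.012 0;0 0 0 0.015 0;0 0 0 0.015 0'; python3 -m creep '0 0 0 0.003 0;0 0 0 0.006 0;0 0 0 0.006 0'; python3 -m creep '0 0 0 0.003 0;0 0 0 0.006 0;0 0 0 0.006 0'
```

```text
clock: 13.35
eef_pos: [0.5499, -0.1438, 0.0997]
tool_rot: [0.659, 0.752, -0.0, -0.0]
ft_force: [0.4, -0.4, -0.7]
grip_width: 0.0173
grasp_force: 58.6
clock: 13.72
eef_pos: [0.5499, -0.1438, 0.0987]
tool_rot: [0.659, 0.752, -0.0, -0.0]
ft_force: [0.2, -0.1, -1.9]
grip_width: 0.0177
grasp_force: 58.6
clock: 14.1
eef_pos: [0.5499, -0.1438, 0.0979]
tool_rot: [0.659, 0.752, -0.0, -0.0]
ft_force: [-0.3, -0.3, -1.3]
grip_width: 0.0172
grasp_force: 58.6
```

```bash
python3 -m creep '0 0 0 0.003 0;0 0 0 0.006 0;0 0 0 0.006 0'
```

```text
clock: 14.48
eef_pos: [0.5499, -0.1438, 0.097]
tool_rot: [0.659, 0.752, -0.0, -0.0]
ft_force: [-0.1, -0.3, -0.8]
grip_width: 0.0172
grasp_force: 58.6
```

```bash
python3 -m creep '0 0 0 0.003 0;0 0 0 0.006 0;0 0 0 0.006 0'
```

```text
clock: 14.85
eef_pos: [0.5499, -0.1438, 0.0961]
tool_rot: [0.659, 0.752, -0.0, -0.0]
ft_force: [0.3, 0.3, -0.9]
grip_width: 0.0171
grasp_force: 58.6
```

```bash
python3 -m creep '0 0 0 0.003 0;0 0 0 0.006 0;0 0 0 0.006 0'
```

```text
clock: 15.22
eef_pos: [0.5499, -0.1438, 0.0952]
tool_rot: [0.659, 0.752, -0.0, -0.0]
ft_force: [0.6, 0.2, -1.1]
grip_width: 0.0176
grasp_force: 58.6
```

Past both possible stops, so joint 2 is the open one. Continuing towards the floor, with TCP expected at about 0.083.

```bash
python3 -m creep '0 0 0 0.005 0;0 0 0 0.01 0;0 0 0 0.015 0;0 0 0 0.02 0;0 0 0 0.025 0;0 0 0 0.025 0'; python3 -m creep '0 0 0 0.005 0;0 0 0 0.01 0;0 0 0 0.015 0;0 0 0 0.02 0;0 0 0 0.025 0;0 0 0 0.025 0'
```

```text
clock: 15.98
eef_pos: [0.5499, -0.1438, 0.0914]
tool_rot: [0.659, 0.752, -0.0, -0.0]
ft_force: [-0.3, 0.2, -0.3]
grip_width: 0.0176
grasp_force: 58.6
clock: 16.73
eef_pos: [0.5498, -0.1438, 0.0876]
tool_rot: [0.659, 0.752, -0.0, -0.0]
ft_force: [0.2, -0.7, -1.2]
grip_width: 0.017
grasp_force: 58.6
```

```bash
python3 -m creep '0 0 0 0.003 0;0 0 0 0.006 0;0 0 0 0.009 0;0 0 0 0.009 0'; python3 -m creep '0 0 0 0.003 0;0 0 0 0.006 0;0 0 0 0.006 0'
```

```text
clock: 17.23
eef_pos: [0.5499, -0.1438, 0.0863]
tool_rot: [0.659, 0.752, -0.0, -0.0]
ft_force: [0.1, 0.7, -1.5]
grip_width: 0.0174
grasp_force: 58.6
clock: 17.6
eef_pos: [0.5499, -0.1438, 0.0854]
tool_rot: [0.659, 0.752, -0.0, -0.0]
ft_force: [0.7, -0.3, -1.6]
grip_width: 0.0175
grasp_force: 58.6
```

```bash
python3 -m creep '0 0 0 0.003 0;0 0 0 0.006 0;0 0 0 0.006 0'
```

```text
clock: 17.98
eef_pos: [0.5499, -0.1438, 0.0845]
tool_rot: [0.659, 0.752, -0.0, -0.0]
ft_force: [-0.5, -0.6, -0.8]
grip_width: 0.0174
grasp_force: 58.6
```

```bash
python3 -m creep '0 0 0 0.003 0;0 0 0 0.006 0;0 0 0 0.006 0'
```

```text
clock: 18.35
eef_pos: [0.5499, -0.1438, 0.0836]
tool_rot: [0.659, 0.752, -0.0, -0.0]
ft_force: [-1.0, 0.2, -1.7]
grip_width: 0.0173
grasp_force: 58.6
```

```bash
python3 -m creep '0 0 0 0.002 0;0 0 0 0.004 0;0 0 0 0.004 0'
```

```text
clock: 18.73
eef_pos: [0.5499, -0.1438, 0.083]
tool_rot: [0.659, 0.752, -0.0, -0.0]
ft_force: [1.1, 0.5, -0.6]
grip_width: 0.0174
grasp_force: 58.6
```

```bash
python3 -m creep '0 0 0 0.002 0;0 0 0 0.003 0;0 0 0 0.003 0'
```

```text
clock: 19.1
eef_pos: [0.5499, -0.1438, 0.0827]
tool_rot: [0.659, 0.752, 0.0, 0.0]
ft_force: [-0.3, 0.0, 1.0]
grip_width: 0.0177
grasp_force: 58.8
```

```bash
python3 -m creep '0 0 0 0.002 0;0 0 0 0.003 0;0 0 0 0.003 0'
```

```text
clock: 19.48
eef_pos: [0.55, -0.1438, 0.0828]
tool_rot: [0.659, 0.752, 0.0, 0.0]
ft_force: [-1.6, 0.9, 6.2]
grip_width: 0.0174
grasp_force: 59.5
```

Contact came exactly at the expected floor height (6 N). Release and retreat straight up.

```bash
python3 -m creep '0 0 0 -0.002 0;0 0 0 -0.002 0;0.3 0 0 -0.002 0;0.5 0 0 -0.002 0;0.8 0 0 -0.002 0;0.8 0 0 -0.002 0;0.8 0 0 -0.002 0;0.8 0 0 -0.002 0'; python3 -m creep '0.8 0 0 -0.1 0;0.8 0 0 -0.3 0;0.8 0 0 -0.6 0;0.8 0 0 -0.9 0;0.8 0 0 -0.9 0;0.8 0 0 -0.9 0;0.8 0 0 -0.9 0'
python3 - <<'E'
from h import *
a=camera("side")[:,:,::-1];cv2.imwrite("pics/e.png",a)
u,v=proj([[.55,-.144,.07]],"side")[0].astype(int)
cv2.imwrite("pics/ec.png",cv2.resize(a[v-40:v+40,u-50:u+50],None,fx=8,fy=8,interpolation=cv2.INTER_CUBIC))
for d in spot_point("gauge","side")[:2]:print(d)
E
```

```text
clock: 20.48
eef_pos: [0.55, -0.1438, 0.0824]
tool_rot: [0.659, 0.752, 0.0, 0.0]
ft_force: [0.2, -1.1, 0.4]
grip_width: 0.0683
grasp_force: 0.0
clock: 21.35
eef_pos: [0.5491, -0.1436, 0.2163]
tool_rot: [0.659, 0.752, -0.001, -0.001]
ft_force: [-0.6, -0.4, -0.0]
grip_width: 0.0687
grasp_force: 0.0
{'at': [0.5493, -0.1395, 0.0031], 'conf': 0.58}
{'at': [0.5417, -0.1422, 0.0416], 'conf': 0.54}
```

View pics/ec.png

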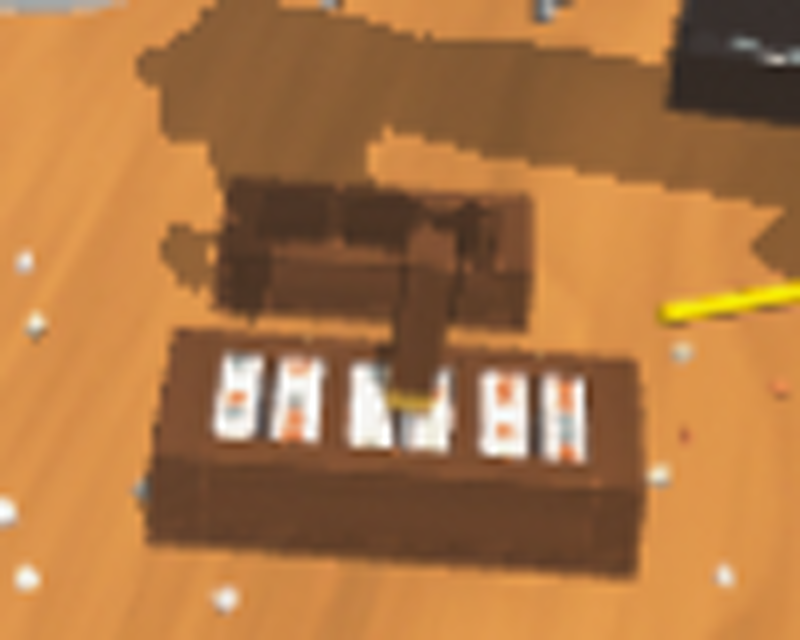

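The gauge stands in the middle joint at crop (410,400), with its shoulder down on the bars. The lean is slight, about 0.05 rad, and the gripper is clear.

```bash
python3 -c "
from workcell import ticket;print(ticket.job_done())"
```

```text
the job is handed in; nothing more can be done
None
```

I left the gauge upright and let go in the middle joint (joint2), which took the blade to its floor with a light 6 N push, and handed the job in at about 21 s; no verdict came back.

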